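# Key a toothed pulley onto a drive shaft

### The arm

A 6-joint arm with a two-finger parallel gripper is mounted at the origin on a cart in front of the work surface, level with it; the furniture and walls round the work are solid. World frame = base frame: x ahead of the robot, y to its left, z up, the work surface at z = 0. Lengths are in m, angles in rad, forces in N, time in s.
With the tool pointing down it reaches from about 0.35 to 0.875 m from the base axis. Payload 4.2 kg.
Tool frame: the origin (TCP) lies midway between the tips of the shut fingers; the grasp point (between the pads) lies 19 mm behind it; z points along the fingers, y is the line along which they close (so a half turn about z gives the same grasp; the last joint's range is limited). The gripper opens to 87 mm and grips with 3 to 60 N. Pads are 19 mm wide; open, the fingers measure 117 mm over their backs; the gripper's body (75 mm by 190 mm) begins 51 mm behind the grasp point.
Start: joints at [0.259, 0.385, 0.008, 0, -1.194, -0.259], TCP at [0.625, 0, 0.183] pointing down, gripper open.
Joint ranges: [-3.14, 3.14], [-1.21, 2.06], [-1.07, 1.41], [-3.16, 2.05], [-2.99, -0.16], [-3.1, 3.1]. Speed limits (rad/s): [2.79, 2.79, 3.14, 3.14, 3.14, 3.14].

### API

Orientations are given as [roll, pitch, yaw] about the fixed x, y, z axes, in that order (R = Rz(yaw) Ry(pitch) Rx(roll)).
In Python, from workcell import r gives the robot as it stands.
- The arm moves only by the tool step_arm, never from a script. Its argument "targets" is one flat list of numbers, 6 for each row, row after row: the shift along the tool's x, y, z in m, then the turn, a rotation vector about the tool's x, y, z in rad. A call has 1 to 12 rows; each row is the pose to reach, as a shift and turn from the pose commanded when the call began, along the tool's axes at that moment; what a row does not reach only later rows make up. A row lasts 1/8 s, in which the tool goes at most 62.5 mm and 10.7 degrees, less where a joint would pass 70% of its speed; a pose out of reach is approached as far as the arm can. A call with a gripper value outside its range is refused whole. "gripper" is the closure in counts, from 0 (fully open) to 255 (shut), set as the call begins (left out, the last holds). The fingers move at their own pace and stop on an object; the grip force is fixed at half the most. Time passes only in rows, so rows that repeat a pose let the fingers close. It gives the time, the measured TCP pose, the force, the opening and the grip force at its end, in the units of the state.
- r.observe(): the state, without advancing time (a new reading comes with each control period).
- r.camera(name): name is "scene" or "side" or "wrist"; returns a dict with "pixels" (384x512x3 uint8, red, green, blue), "fx", "fy", "cx", "cy" (pixels), "extrinsics" (4x4, takes a point from camera to world coordinates). Camera axes: x right, y down, z forward; pixel columns grow to the right and rows downward; lengths in m; the calibration is good to about 2 mm. The wrist camera is an equidistant fisheye: a pixel r from the principal point sees the ray r / f radians off the axis. A picture is of the moment at which its call begins. There is no depth.
- r.close_job(): hands the job in; it is judged then, once.
Trained networks look in a picture, given as the dict that the camera call returned (one of the last four; its "shot" number tells which), for a name from the list of things; names that differ only in an ending like _2 or _b are one class to them, and where a whole thing is asked for, a point or a joint stands for the part that bears it (a point fixed in the world has none). Each returns a list of dicts, best first, with "score" (0 to 1); they miss things now and then, are a little off and sometimes report something else, mostly with a low value. They report only what shows in the picture. A call takes as long as a camera call. They do not tell look-alikes from the thing itself.
- r.outline_of(picture, query): "mask" (384x512 bool, what is visible of it) and "pixel" ([column, row] in pixels, amid what is visible of it).
- r.pinpoint(picture, query): "pixel" ([column, row] in pixels: a listed point, or the origin of a listed thing).
The state is a dict: "time": time; "joint_pos": joint angles; "qd": joint speeds; "tau": joint torques, N m; "position": TCP position; "tcp_rot": TCP orientation; "force": force on the tool from outside, world axes, zero at the start; "wrist_torque": the same for the moment, N m; "opening": finger opening in m; "gripper_force": force on a finger pad.
Only numpy, scipy, OpenCV 4.12 (cv2) and the standard library are available. Lean on these libraries where they do the work, as an engineer would, in place of code of your own. Each camera call takes 0.05 s, during which the arm holds its last target. There are 200 camera calls.

### The job

Take the brass key out of the wooden block and drop it upright into the slot of the green drive unit's shaft until it stands fully home, then slide the toothed pulley down over shaft and key, keyway on the key, until it sits fully home on the shaft's shoulder, and let go. The shaft may stand turned a little either way, so feel for the slot and the keyway gently rather than forcing anything; leave the other things on the bench where they are.

Things in the scene. Friction and masses are not known exactly. Their poses are not given: they have to be found in the camera images.
- seat (a point): On the shaft's upright axis, level with the flat top of its shoulder (56 mm diameter), 58 mm above the bench. It belongs to the fixed housing, z up. The key slot faces roughly along this point's own x axis (roughly towards the robot), but the shaft can stand turned up to 0.6 rad either way about z, which is not measured. It turns against a friction of 0.08 N m, with stops at 0.7 rad either way.
- shaft_end (a point): On the axis at the shaft's upper end, 35 mm above the seat point (on the housing, same axes). The shaft between them is 30 mm in diameter, its top 4 mm tapered to 24 mm. Its slot, 9.6 mm wide, is open at the end and outwards, floor 9 mm from the axis; in the shoulder it goes on as a pocket 26 mm deep, closed outwards 23 mm from the axis.
- drive: The drive unit: fixed green cast housing, 120x104 mm, bolted down, with its upright steel shaft. Origin: centre of its underside on the bench, below the shaft; axes as for the seat point.
- key_center (a point): Centre of the loose brass key: upright bar, 12 mm (its x) by 8 mm (its y) by 58 mm tall, 45 g, both ends tapered 1.5 mm a side over 3 mm. In the shaft its x axis points outwards (either way round), its centre 15 to 17 mm from the axis; fully home its centre is 3 mm above the seat point and its top 3 mm below the shaft's end.
- key: The brass key. Origin: centre of its lower end. At the start it stands 22 mm deep in a loose pocket of a fixed dark wooden block (70x56 mm, 34 mm high), so its top 36 mm stick out; its centre is then 41 mm above the bench.
- pulley_center (a point): Centre (half-way up the bore's axis) of the loose aluminium pulley, 34 mm high, 0.2 to 0.4 kg. Lower 16 mm: toothed rim, 78 mm diameter. Upper 18 mm: boss, 58 mm diameter, with two flats 54 mm apart that face its own +y and -y, to grip. It lies flat on the bench, boss up, and goes on that way up; fully home this point is 17 mm above the seat point.
- pulley: The pulley. Origin: centre of its underside. Through bore about 32 mm in diameter, with a keyway 10 mm wide along its own +x that reaches 24 mm from the axis; bore and keyway are widened at the bottom edge by 1.2 to 1.5 mm a side.
- glue_bottle: Bystander: wood-glue bottle with orange nozzle, 58 mm in diameter, 174 mm tall. Origin: centre of its underside.
- wax_tin: Bystander: green and white round tin, 76 mm in diameter, 31 mm high. Origin: centre of its underside.
- tape_measure: Bystander: yellow and black tape measure, 39x70x64 mm. Origin: centre of its underside.
- turned_knob: Bystander: turned wooden drawer knob, 44 mm in diameter, 48 mm high. Origin: centre of its underside.
Not all that is in view belongs to the job. What is shaped like the drive but blue is not meant.

How it is judged:
On the way, in this order (a step that is already met when the one before it is completed fails the run):
1. the key stands fully home in the shaft's slot (z of key_center in the frame of seat between -0.002 and 0.006 m and horizontal distance between key_center and seat between 0.0125 and 0.0185 m and angle between key_center's own z axis and vertical below 0.1 rad), for 0.2 s.
2. the pulley is fully home on the shoulder, its keyway on the key (all of step 1 and z of pulley_center in the frame of seat below 0.0195 m and horizontal distance between pulley_center and seat below 0.003 m and angle between pulley_center's own z axis and vertical below 0.06 rad and angle between the x axis of pulley_center and the x axis of key_center, either way round below 0.15 rad), for 0.2 s.
At the end, for the whole second after the job is handed in: The key stands upright (within 0.1 rad) in the shaft's slot, within 3 mm of its full depth and 12.5 to 18.5 mm from the axis; the pulley lies level on the shoulder within 2.5 mm of fully home, its axis within 3 mm of the shaft's, its keyway along the key within 0.15 rad; at rest and released (all of step 2 and linear speed of pulley below 0.02 m/s and contact force between the fingers and pulley below 0.1 N); the robot touches nothing.
It fails at once if the key is pressed on the drive unit or its shaft with more than 40 N (contact force between key and drive above 40 N).
It fails at once if the pulley is pressed on the drive unit or its shaft with more than 40 N (contact force between pulley and drive above 40 N).
It fails at once if the pulley is pressed on the key with more than 40 N (contact force between pulley and key above 40 N).
It fails at once if a bystander (glue bottle, wax tin, tape measure or turned knob) is moved by more than 20 mm (distance of any of glue_bottle, wax_tin, tape_measure, turned_knob from where it was at the start of the episode above 0.02 m).
It also fails if it takes over 72 s, if anything falls off the work surface, if the arm or the gripper's body presses on something with over 40 N, if the wrist force passes 120 N, or if a joint passes its speed limit or range.

## Working session

There is one attempt and no reset: what is moved stays moved. The work goes in short steps, Python scripts to look and compute and a tool call to move; the robot and the scene stay as the last step left them, time stands still between calls to the robot, and variables do not carry over. Pictures are saved under pics/ and viewed, at most 10 in all, crops included, and the job is handed in when it is done.

Besides the shell and the picture viewer there is one more tool, called after ">>>" as a command line: name --argument value ..., lists and objects as JSON in quotes. step_arm: Moves the arm, as the interface text tells. Its arguments: {"type":"object","properties":{"targets":{"type":"array","items":{"type":"number"}},"gripper":{"type":"number"}},"required":["targets"]}

```bash
ls; mkdir -p pics; cat > h.py <<'E'
import numpy as np, cv2
from scipy.spatial.transform import Rotation as R
from workcell import r
def ray(c,px):
    u=(px[0]-c['cx'])/c['fx']; v=(px[1]-c['cy'])/c['fy']
    if c.get('name')=='wrist':
        t=np.hypot(u,v); d=np.array([np.sin(t)*u/t,np.sin(t)*v/t,np.cos(t)]) if t>0 else np.array([0,0,1.])
    else: d=np.array([u,v,1.])
    T=np.array(c['extrinsics']); return T[:3,3],T[:3,:3]@d
def atz(c,px,z):
    o,d=ray(c,px); return o+d*(z-o[2])/d[2]
def proj(c,p):
    T=np.array(c['extrinsics']); q=T[:3,:3].T@(np.asarray(p)-T[:3,3])
    if c.get('name')=='wrist':
        n=np.hypot(q[0],q[1]); t=np.arctan2(n,q[2]); q=np.array([q[0]/n*t,q[1]/n*t,1])
    return np.array([c['fx']*q[0]/q[2]+c['cx'],c['fy']*q[1]/q[2]+c['cy']])
def cam(n):
    c=r.camera(n); c['name']=n; return c
def save(c,f): cv2.imwrite('pics/'+f,c['pixels'][:,:,::-1])
E
cat > a.py <<'E'
from h import *
np.set_printoptions(precision=4,suppress=True)
cs=[cam(n) for n in('scene','side','wrist')]
for c in cs:
    print(c['name'],c['fx'],c['fy'],np.array(c['extrinsics'])[:3].round(3).tolist())
    for q,z in(('drive',0),('seat',.058),('shaft_end',.093),('key_center',.041),('pulley_center',.017),('pulley',0)):
        for d in r.pinpoint(c,q)[:3]: print(q,round(d['score'],2),np.round(d['pixel'],1),atz(c,d['pixel'],z))
print(r.observe())
im=np.hstack([c['pixels'] for c in cs[:2]])
cv2.imwrite('pics/a.png',cv2.resize(cs[0]['pixels'],(800,600),interpolation=cv2.INTER_CUBIC)[:,:,::-1])
save(cs[2],'w.png'); save(cs[1],'s.png')
E
python3 a.py
```

```text
pics
scene 419.90790754713277 419.90790754713277 [[0.861, -0.311, 0.402, 0.076], [-0.509, -0.534, 0.676, -0.789], [0.005, -0.786, -0.618, 0.805]]
drive 0.81 [196.9 261.4] [ 0.3234 -0.0865  0.    ]
drive 0.64 [250.6 209.8] [ 0.5429  0.0186 -0.    ]
seat 0.89 [253.2 194.6] [0.5488 0.0139 0.058 ]
seat 0.65 [197.8 242.9] [ 0.3329 -0.0822  0.058 ]
shaft_end 0.75 [199.4 234.5] [ 0.336  -0.0913  0.093 ]
shaft_end 0.63 [254.2 185.2] [0.5503 0.011  0.093 ]
key_center 0.59 [206.  157.2] [0.5252 0.2789 0.041 ]
pulley_center 0.81 [272.5 266.4] [ 0.4724 -0.2107  0.017 ]
pulley 0.61 [274.  271.1] [ 0.4759 -0.2132  0.    ]
side 414.74360812507376 414.74360812507376 [[-0.974, -0.139, 0.18, 0.394], [-0.227, 0.662, -0.714, 0.673], [-0.02, -0.736, -0.677, 0.732]]
drive 0.93 [267.5 219.3] [0.5413 0.0022 0.    ]
drive 0.86 [360.5 204.4] [ 0.3258 -0.0956  0.    ]
seat 0.94 [266.4 202.5] [0.5433 0.0038 0.058 ]
seat 0.74 [362.  191.6] [ 0.3299 -0.0789  0.058 ]
seat 0.22 [171.2 233. ] [0.7248 0.1384 0.058 ]
shaft_end 0.77 [263.9 194.6] [0.5464 0.0151 0.093 ]
shaft_end 0.63 [363.8 179.1] [ 0.3312 -0.0837  0.0
[... 538 characters left out ...]
58 ]
shaft_end 0.97 [331.6 187.4] [0.5448 0.0057 0.093 ]
shaft_end 0.8 [496.6 115.1] [ 0.3235 -0.0881  0.093 ]
pulley_center 0.89 [368.4  13. ] [ 0.4784 -0.2061  0.017 ]
pulley 0.93 [367.1  17.6] [ 0.4738 -0.2049  0.    ]
{'time': 1.05, 'joint_pos': array([ 0.2586,  0.3847,  0.0079, -0.    , -1.194 , -0.2586]), 'qd': array([ 0.0004, -0.0019, -0.0001,  0.0005,  0.0013,  0.0009]), 'tau': array([  0.0002, -39.0476,  18.7624,   4.2244,   0.0155,  -0.    ]), 'position': array([0.625 , 0.    , 0.1827]), 'tcp_rot': array([ 3.1415, -0.    , -1.5709]), 'force': array([-0.3112, -0.2509,  0.192 ]), 'wrist_torque': array([-0.0286, -0.0224, -0.0225]), 'gripper_force': 0.0, 'opening': 0.08714668637720974}
```

View pics/a.png

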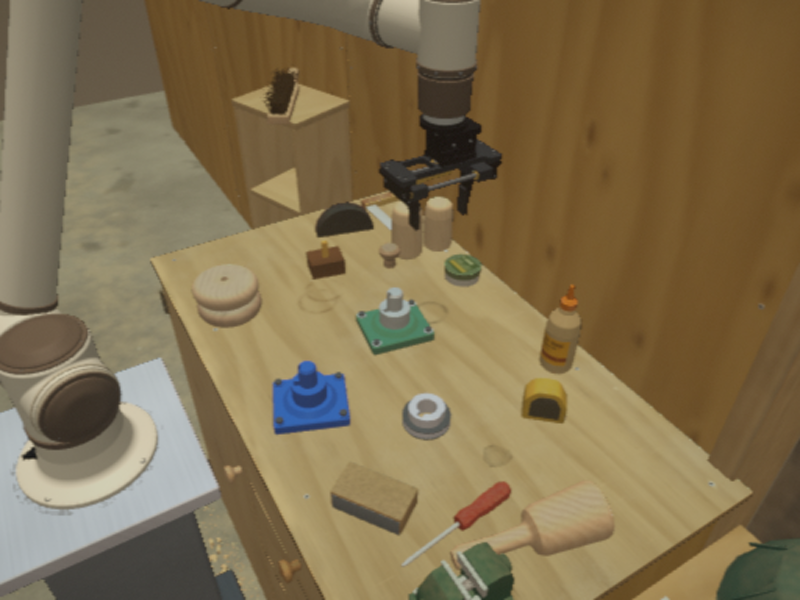

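View pics/w.png

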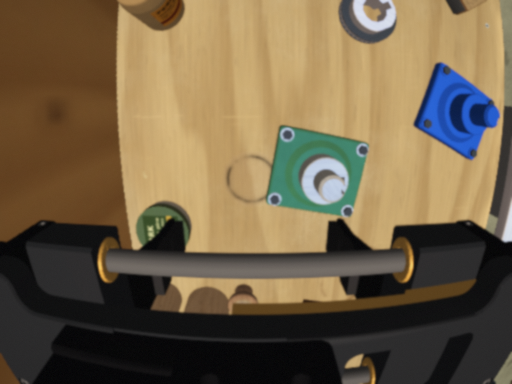

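Candidates (800x600 scene view): the drive is either the green unit (395,318) or the blue look-alike (310,395), so I choose green at about (0.545, 0.008). The key is the brass bar in the dark block at (325,250), and only one shows. The pulley is the grey ring at (427,412); the beige wooden rings at (227,290) are not it. The wrist view shows green at (325,180), blue at (465,110) and the pulley at (370,14). Next I move over the key for a close check.

>>> step_arm --targets '[-0.06, 0.02, 0, 0, 0, 0, -0.12, 0.045, 0.01, 0, 0, 0, -0.18, 0.07, 0.02, 0, 0, 0, -0.24, 0.09, 0.03, 0, 0, 0, -0.29, 0.105, 0.033, 0, 0, 0, -0.29, 0.105, 0.033, 0, 0, 0, -0.29, 0.105, 0.033, 0, 0, 0]'

```text
time: 1.92
position: [0.5198, 0.2902, 0.1497]
tcp_rot: [3.141, -0.0, -1.57]
force: [-0.3, -0.9, -0.5]
opening: 0.087
gripper_force: 0.0
```

```bash
cat > b.py <<'E'
from h import *
import sys
np.set_printoptions(precision=4,suppress=True)
c=cam('wrist')
for q,z in(('key_center',.041),('key',.012)):
    for d in r.pinpoint(c,q)[:2]: print(q,round(d['score'],2),np.round(d['pixel'],1),atz(c,d['pixel'],z))
for d in r.outline_of(c,'key')[:2]: print(d['score'],d['pixel'],d['mask'].sum())
print(r.observe()['position'],r.observe()['time'])
p=proj(c,[.52,.265,.07]).astype(int); print(p)
y0=max(0,p[1]-75);x0=max(0,p[0]-100)
cv2.imwrite('pics/k.png',cv2.resize(c['pixels'][y0:y0+150,x0:x0+200],(800,600),interpolation=cv2.INTER_CUBIC)[:,:,::-1])
np.save('k.npy',c,allow_pickle=True);print(x0,y0)
E
python3 b.py
```

```text
key_center 0.56 [255.2 140.8] [0.5198 0.2508 0.041 ]
key 0.72 [255.2 142.1] [0.5197 0.2556 0.012 ]
0.49 [256.7, 145.4] 178
[0.5205 0.2889 0.15  ] 2.125
[254 159]
154 84
```

View pics/k.png

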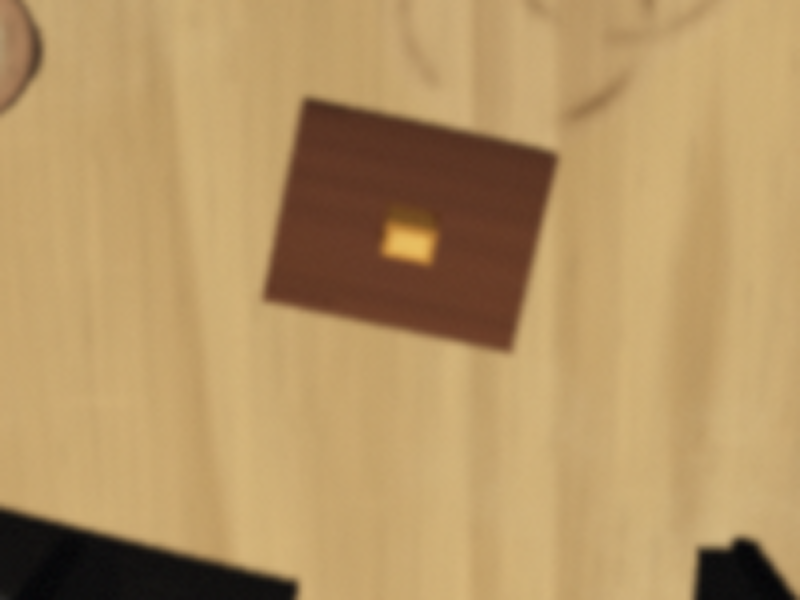

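The close crop shows the brass key in the dark block. Its top face is at crop (411,240), which is pixel (256.7,144), with the long side parallel to the block's long edge.

```bash
python3 - <<'E'
from h import *
np.set_printoptions(precision=4,suppress=True)
c=np.load('k.npy',allow_pickle=True).item()
f=lambda x,y:[154+(x+.5)/4-.5,84+(y+.5)/4-.5]
C=[atz(c,f(*p),.034) for p in((303,98),(557,154),(512,352),(265,298))]
print(np.mean(C,0)); e1=C[2]-C[3]; e2=C[1]-C[0]; print(np.degrees([np.arctan2(e1[1],e1[0]),np.arctan2(e2[1],e2[0])]),np.linalg.norm(e1[:2]))
e=C[3]-C[0];print(np.degrees(np.arctan2(e[1],e[0])))
print(atz(c,f(411,243),.07))
K=[atz(c,f(*p),.070) for p in((388,222),(438,232),(432,266),(380,254))]
print(np.mean(K,0),K)
o=r.observe();print(o['joint_pos'],o['position'])
for n in('scene','side'):
  cc=cam(n)
  for q in('wax_tin','turned_knob'):
    for d in r.pinpoint(cc,q)[:1]: print(q,d['score'],atz(cc,d['pixel'],0))
E
```

```text
[0.5189 0.2508 0.034 ]
[167.3998 167.6724] 0.06904927904563762
78.42827732301507
[0.5187 0.2508 0.07  ]
[0.519  0.2509 0.07  ] [array([0.5241, 0.2458, 0.07  ]), array([0.5123, 0.2481, 0.07  ]), array([0.5136, 0.2563, 0.07  ]), array([0.526 , 0.2534, 0.07  ])]
[ 0.7785  0.3589 -0.117   0.     -1.0946 -0.7804] [0.5205 0.2889 0.15  ]
wax_tin 0.82 [0.7426 0.0926 0.    ]
turned_knob 0.66 [0.5831 0.0703 0.    ]
wax_tin 0.74 [0.7548 0.0892 0.    ]
turned_knob 0.84 [0.6423 0.1992 0.    ]
```

>>> step_arm --targets '[0.01, 0, 0, 0, 0, 0.18, 0.02, 0, 0, 0, 0, 0.36, 0.03, 0, 0, 0, 0, 0.54, 0.039, 0.001, 0, 0, 0, 0.72, 0.039, 0.001, 0.01, 0, 0, 0.9, 0.039, 0.001, 0.02, 0, 0, 1.08, 0.039, 0.001, 0.03, 0, 0, 1.26, 0.039, 0.001, 0.04, 0, 0, 1.44, 0.039, 0.001, 0.05, 0, 0, 1.62, 0.039, 0.001, 0.06, 0, 0, 1.787, 0.039, 0.001, 0.06, 0, 0, 1.787, 0.039, 0.001, 0.06, 0, 0, 1.787]'

```text
time: 3.92
position: [0.5193, 0.2512, 0.0902]
tcp_rot: [3.141, 0.001, 2.928]
force: [0.2, 0.2, 0.1]
opening: 0.0871
gripper_force: 0.0
```

```bash
cat > c.py <<'E'
from h import *
np.set_printoptions(precision=4,suppress=True)
c=cam('wrist'); o=r.observe(); print(o['position'],o['tcp_rot'],o['joint_pos'])
p=proj(c,[*o['position'][:2],.07]); print('tcp at z.07 px',p)
hsv=cv2.cvtColor(c['pixels'],cv2.COLOR_RGB2HSV)
x0,y0=int(p[0])-70,int(p[1])-52
cv2.imwrite('pics/k2.png',cv2.resize(c['pixels'][y0:y0+105,x0:x0+140],(800,600),interpolation=cv2.INTER_CUBIC)[:,:,::-1])
print(x0,y0)
E
python3 c.py
```

```text
[0.5194 0.2512 0.0903] [3.1409 0.0008 2.9274] [ 0.7313  0.3855 -0.2416  0.0003 -0.9427 -2.5165]
tcp at z.07 px [255.4338 203.7412]
185 151
```

View pics/k2.png

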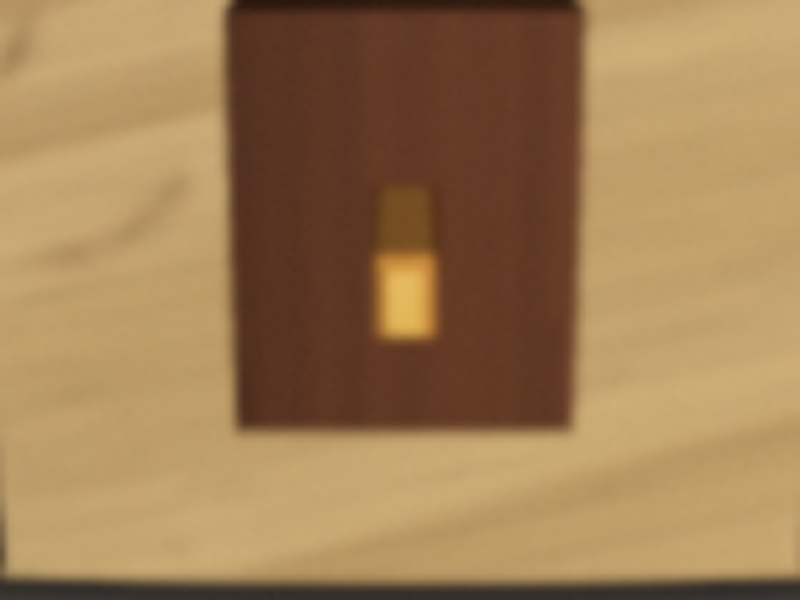

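The key's top face is centred at crop (407,297), pixel (256,203). The TCP's axis is at (255,204), so they are aligned and I descend and grip.

>>> step_arm --targets '[0, 0, 0.02, 0, 0, 0, 0, 0, 0.037, 0, 0, 0, 0, 0, 0.037, 0, 0, 0]'

```text
time: 4.35
position: [0.5184, 0.2505, 0.052]
tcp_rot: [-3.14, -0.001, 2.926]
force: [-0.4, 0.8, -0.3]
opening: 0.087
gripper_force: 0.0
```

>>> step_arm --targets '[0, 0, 0, 0, 0, 0, 0, 0, 0, 0, 0, 0, 0, 0, 0, 0, 0, 0, 0, 0, 0, 0, 0, 0, 0, 0, 0, 0, 0, 0, 0, 0, 0, 0, 0, 0, 0, 0, 0, 0, 0, 0, 0, 0, 0, 0, 0, 0]' --gripper 255

```text
time: 5.35
position: [0.519, 0.251, 0.0527]
tcp_rot: [-3.142, 0.0, 2.925]
force: [-0.5, -0.1, -0.1]
opening: 0.0152
gripper_force: 0.0
```

>>> step_arm --targets '[0, 0, 0, 0, 0, 0, 0, 0, 0, 0, 0, 0, 0, 0, 0, 0, 0, 0, 0, 0, -0.01, 0, 0, 0, 0, 0, -0.03, 0, 0, 0, 0, 0, -0.06, 0, 0, 0, 0, 0, -0.11, 0, 0, 0, 0, 0, -0.11, 0, 0, 0]'

```text
time: 6.35
position: [0.5217, 0.2528, 0.1684]
tcp_rot: [3.134, 0.008, 2.926]
force: [0.2, 0.6, -1.6]
opening: 0.0004
gripper_force: 0.0
```

```bash
python3 - <<'E'
from h import *
np.set_printoptions(precision=4,suppress=True)
o=r.observe(); print(o['position'],o['opening'],o['gripper_force'],o['time'])
for n in('wrist','side','scene'):
  c=cam(n)
  for d in r.pinpoint(c,'key_center')[:2]: print(n,d['score'],d['pixel'],atz(c,d['pixel'],.041))
  if n=='wrist': w=c
  if n=='side': s=c
a=cv2.resize(w['pixels'][60:300,150:360],(400,457)); p=proj(s,[.52,.252,.08]).astype(int);print(p)
b=cv2.resize(s['pixels'][p[1]-57:p[1]+57,p[0]-50:p[0]+50],(400,457),interpolation=cv2.INTER_CUBIC)
cv2.imwrite('pics/m.png',np.hstack([a,b])[:,:,::-1])
E
```

```text
[0.5217 0.2528 0.1684] 0.00042095320434752345 0.0 6.35
wrist 0.54 [250.5, 172.8] [0.5211 0.2484 0.041 ]
wrist 0.15 [77.2, 232.7] [ 0.5493 -0.0047  0.041 ]
side 0.59 [251.0, 300.5] [0.5194 0.253  0.041 ]
scene 0.52 [206.3, 161.9] [0.5143 0.2536 0.041 ]
[250 288]
```

View pics/m.png

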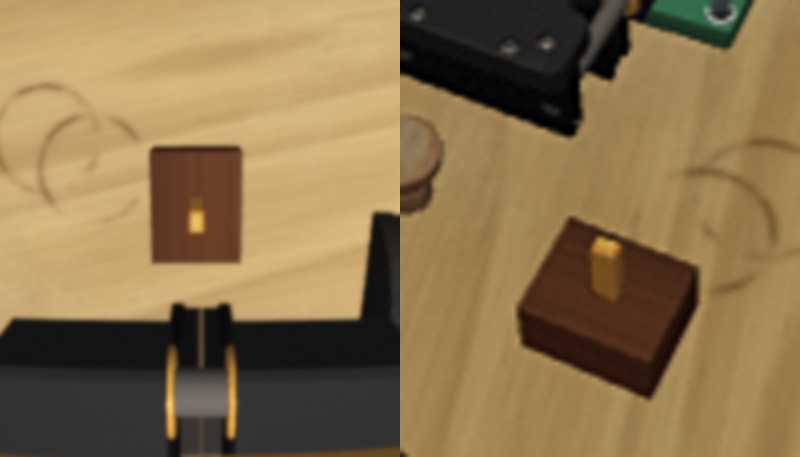

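The fingers closed without holding, and the key still stands in the block (left half at (197,219)). I will open, go back deeper, and grip its outer half 9 mm off-centre so the fingers later clear the shaft.

>>> step_arm --targets '[0.009, 0, 0, 0, 0, 0, 0.009, 0, 0, 0, 0, 0, 0.009, 0, 0, 0, 0, 0, 0.009, 0, 0.03, 0, 0, 0, 0.009, 0, 0.06, 0, 0, 0, 0.009, 0, 0.073, 0, 0, 0, 0.009, 0, 0.073, 0, 0, 0, 0.009, 0, 0.073, 0, 0, 0]' --gripper 120

```text
time: 7.65
position: [0.5111, 0.2536, 0.091]
tcp_rot: [3.14, 0.002, 2.926]
force: [0.4, 0.2, 0.6]
opening: 0.0459
gripper_force: 0.0
```

```bash
cat > d.py <<'E'
from h import *
np.set_printoptions(precision=4,suppress=True)
c=cam('wrist'); o=r.observe(); print(o['position'],o['tcp_rot'],o['opening'],o['time'])
h=cv2.cvtColor(c['pixels'],cv2.COLOR_RGB2HSV)
p=proj(c,[*o['position'][:2],.07])
x0,y0=int(p[0])-12,int(p[1])-25
s=h[y0:y0+50,x0:x0+25]; m=(s[...,2]>175)&(s[...,1]>110)
m=cv2.connectedComponentsWithStats(m.astype(np.uint8)); i=1+np.argmax(m[2][1:,4]) ; print(m[2][i],m[3][i])
q=m[3][i]+[x0,y0]; k=atz(c,q,.07); print(p,q,k)
d=k-o['position']; y=o['tcp_rot'][2]; print('key rel tool x,y',d[0]*np.cos(y)+d[1]*np.sin(y), d[0]*np.sin(y)-d[1]*np.cos(y))
E
python3 d.py
```

```text
[0.5111 0.2536 0.0911] [3.1397 0.0018 2.9257] 0.04606932819751275 7.7
[  8  27   9  14 120] [12.025 33.825]
[255.3472 203.3323] [255.025 211.825] [0.518  0.2518 0.07  ]
key rel tool x,y -0.007163807590438801 -0.00025540818129539834
```

>>> step_arm --targets '[0.001, 0, 0.025, 0, 0, 0, 0.001, 0, 0.048, 0, 0, 0, 0.001, 0, 0.048, 0, 0, 0, 0.001, 0, 0.048, 0, 0, 0]'

```text
time: 8.2
position: [0.5102, 0.2539, 0.0432]
tcp_rot: [3.14, 0.002, 2.926]
force: [-0.2, -0.5, 1.1]
opening: 0.046
gripper_force: 0.0
```

>>> step_arm --targets '[0, 0, 0, 0, 0, 0, 0, 0, 0, 0, 0, 0, 0, 0, 0, 0, 0, 0, 0, 0, 0, 0, 0, 0, 0, 0, 0, 0, 0, 0, 0, 0, 0, 0, 0, 0, 0, 0, 0, 0, 0, 0]' --gripper 255

```text
time: 9.07
position: [0.5092, 0.2531, 0.0417]
tcp_rot: [-3.141, -0.0, 2.925]
force: [-0.7, -0.7, -0.8]
opening: 0.0004
gripper_force: 0.0
```

```bash
python3 - <<'E'
from h import *
np.set_printoptions(precision=4,suppress=True)
o=r.observe()
w=cam('wrist');s=cam('side');n=cam('scene')
a=cv2.resize(w['pixels'][150:270,200:310],(400,436),interpolation=cv2.INTER_CUBIC)
def cr(s):
  p=proj(s,[.515,.252,.07]).astype(int);print(p,proj(s,o['position']),proj(s,[.5185,.251,.07]))
  return cv2.resize(s['pixels'][p[1]-30:p[1]+30,p[0]-27:p[0]+28],(400,436),interpolation=cv2.INTER_CUBIC)
print(proj(w,o['position']),proj(w,[.5185,.251,.07]))
cv2.imwrite('pics/m2.png',cv2.resize(np.hstack([a,cr(s)]),(800,436))[:,:,::-1])
print(o['opening'],o['gripper_force'],o['force'])
E
```

```text
[255.3237 212.7152] [255.1607 241.7574]
[252 291] [256.1611 301.3844] [251.2217 291.0585]
0.0004025027437468109 0.0 [-0.7492 -0.7228 -0.8061]
```

View pics/m2.png

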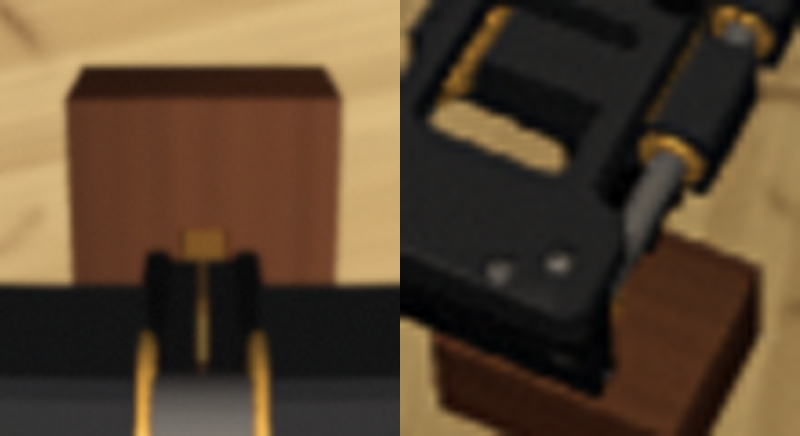

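The fingers are shut in front of the key: the brass shows through the seam at (204,300) and below it at (204,243). The usable pad is narrower than I assumed, so I open, move back to centre and grip there.

>>> step_arm --targets '[0, 0, 0, 0, 0, 0, 0, 0, 0, 0, 0, 0, 0, 0, 0, 0, 0, 0, 0, 0, 0, 0, 0, 0, -0.005, 0, 0, 0, 0, 0, -0.008, 0, 0, 0, 0, 0, -0.008, 0, 0, 0, 0, 0]' --gripper 150

```text
time: 10.1
position: [0.5174, 0.2514, 0.0417]
tcp_rot: [3.142, 0.0, 2.925]
force: [0.7, -0.4, 0.3]
opening: 0.0356
gripper_force: 0.0
```

>>> step_arm --targets '[0, 0, 0, 0, 0, 0, 0, 0, 0, 0, 0, 0, 0, 0, 0, 0, 0, 0, 0, 0, 0, 0, 0, 0, 0, 0, 0, 0, 0, 0]' --gripper 255

```text
time: 10.72
position: [0.517, 0.2515, 0.0418]
tcp_rot: [3.142, 0.0, 2.925]
force: [-0.3, -0.9, 1.0]
opening: 0.0016
gripper_force: 0.0
```

>>> step_arm --targets '[0, 0, 0, 0, 0, 0, 0, 0, 0, 0, 0, 0, 0, 0, 0, 0, 0, 0]'

```text
time: 11.1
position: [0.517, 0.2514, 0.0417]
tcp_rot: [3.142, -0.0, 2.925]
force: [0.4, 0.3, -0.1]
opening: 0.0004
gripper_force: 0.0
```

```bash
python3 - <<'E'
from h import *
o=r.observe(); print(o['position'],o['opening'],o['gripper_force'])
w=cam('wrist')
a=cv2.resize(w['pixels'][170:290,195:315],(600,600),interpolation=cv2.INTER_CUBIC)
cv2.imwrite('pics/m3.png',a[:,:,::-1])
E
```

```text
[0.51702437 0.25143982 0.04174763] 0.00041095505401685757 0.0
```

View pics/m3.png

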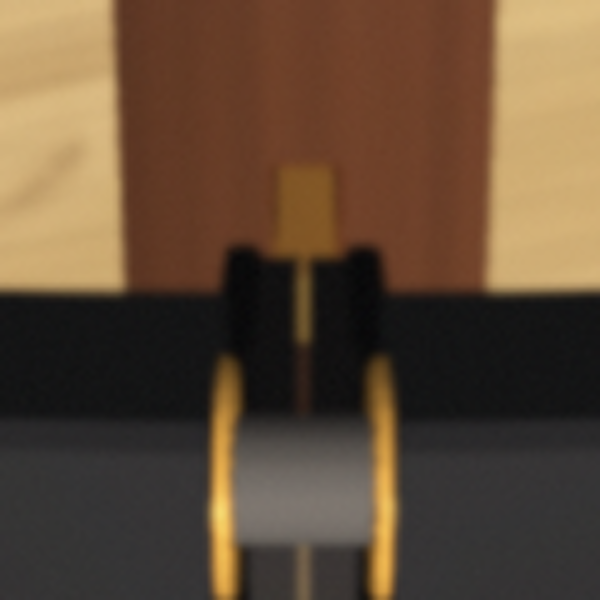

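```bash
python3 - <<'E'
from h import *
np.set_printoptions(precision=4,suppress=True)
o=r.observe(); w=cam('wrist'); T=np.array(w['extrinsics']); print(T[:3,3],T[:3,2],o['position'],w['cx'],w['cy'])
u=np.array([np.cos(2.925),np.sin(2.925),0])
for k in ([.5189,.2508],[.518,.251]):
  k=np.array([*k,0])
  print([proj(w,k+u*a+[0,0,z]).round(1).tolist() for a,z in((.006,.034),(.006,.07),(-.006,.07))])
t=o['position']
for z in (0,.01,.02,.03): print(z,[proj(w,t+u*a+[0,0,z]).round(1).tolist() for a in(.0095,0,-.0095)])
print(r.observe()['joint_pos'])
E
```

```text
[0.4434 0.2676 0.2435] [ 0.2685 -0.0593 -0.9614] [0.517  0.2514 0.0418] 255.19301962013992 189.2282549032507
[[255.0, 204.0], [255.0, 222.4], [255.0, 239.5]]
[[255.0, 202.8], [255.0, 221.0], [255.0, 238.3]]
0 [[255.3, 200.2], [255.3, 212.7], [255.3, 224.8]]
0.01 [[255.3, 204.8], [255.3, 217.8], [255.3, 230.3]]
0.02 [[255.3, 209.8], [255.3, 223.3], [255.3, 236.3]]
0.03 [[255.3, 215.3], [255.3, 229.4], [255.3, 242.9]]
[ 0.7343  0.4393 -0.2988  0.     -0.8326 -2.5213]
```

The geometry explains it. The key model fits this view, with its front face at rows 203–221 and its top at 221–238. The fingertip edge at row 219 lies about 36 mm behind the reported TCP, so the fingers shut above the key. The 140 px finger gap in the first wrist view gives the same figure. I open and go 24 mm lower, still well clear of the block's sides.

>>> step_arm --targets '[0, 0, -0.01, 0, 0, 0, 0, 0, -0.01, 0, 0, 0, 0, 0, -0.01, 0, 0, 0, 0, 0, -0.01, 0, 0, 0, 0, 0, -0.01, 0, 0, 0, 0, 0, -0.01, 0, 0, 0, 0, 0, -0.01, 0, 0, 0, -0.001, 0, -0.01, 0, 0, 0, -0.001, 0, 0, 0, 0, 0, -0.001, 0, 0.012, 0, 0, 0, -0.001, 0, 0.024, 0, 0, 0, -0.001, 0, 0.024, 0, 0, 0]' --gripper 0

```text
time: 12.7
position: [0.5171, 0.2505, 0.0161]
tcp_rot: [-3.139, -0.002, 2.925]
force: [0.5, 0.4, -0.2]
opening: 0.087
gripper_force: 0.0
```

>>> step_arm --targets '[0, 0, 0, 0, 0, 0, 0, 0, 0, 0, 0, 0, 0, 0, 0, 0, 0, 0, 0, 0, 0, 0, 0, 0, 0, 0, 0, 0, 0, 0, 0, 0, 0, 0, 0, 0, 0, 0, 0, 0, 0, 0, 0, 0, 0, 0, 0, 0, 0, 0, 0, 0, 0, 0, 0, 0, 0, 0, 0, 0, 0, 0, 0, 0, 0, 0]' --gripper 255

```text
time: 14.08
position: [0.518, 0.2513, 0.0177]
tcp_rot: [3.142, 0.0, 2.925]
force: [0.4, -0.3, -0.1]
opening: 0.0074
gripper_force: 30.0
```

Gripped: 7.4 mm opening at 30 N. I lift gently and carry the key behind the drive so the camera sits over the shaft.

>>> step_arm --targets '[0, 0, -0.005, 0, 0, 0, 0, 0, -0.015, 0, 0, 0, 0, 0, -0.035, 0, 0, 0, 0, 0, -0.07, 0, 0, 0, -0.01, -0.02, -0.1, 0, 0, 0, -0.04, -0.06, -0.1, 0, 0, -0.06, -0.07, -0.1, -0.1, 0, 0, -0.12, -0.1, -0.14, -0.1, 0, 0, -0.18, -0.13, -0.18, -0.1, 0, 0, -0.216, -0.153, -0.215, -0.1, 0, 0, -0.216, -0.153, -0.215, -0.07, 0, 0, -0.216, -0.153, -0.215, -0.042, 0, 0, -0.216]'

```text
time: 15.58
position: [0.6217, 0.0076, 0.06]
tcp_rot: [3.141, 0.001, 3.14]
force: [0.2, -0.4, -1.6]
opening: 0.0077
gripper_force: 30.0
```

>>> step_arm --targets '[0, 0, 0, 0, 0, 0, 0, 0, 0, 0, 0, 0]'

```text
time: 15.82
position: [0.6224, 0.0086, 0.0613]
tcp_rot: [-3.142, 0.002, -3.141]
force: [-0.3, -0.9, 0.8]
opening: 0.0074
gripper_force: 30.0
```

```bash
python3 - <<'E'
from h import *
np.set_printoptions(precision=4,suppress=True)
o=r.observe(); print(o['position'],o['tcp_rot'],o['opening'],o['joint_pos'])
w=cam('wrist'); np.save('w1.npy',w,allow_pickle=True)
for q,z in(('shaft_end',.093),('seat',.058),('drive',0)):
    for d in r.pinpoint(w,q)[:1]: print(q,d['score'],d['pixel'],atz(w,d['pixel'],z))
p=proj(w,[.545,.007,.093]); print(p)
x0,y0=int(p[0])-70,max(0,int(p[1])-52);print(x0,y0)
a=cv2.resize(w['pixels'][y0:y0+105,x0:x0+140],(800,600),interpolation=cv2.INTER_CUBIC)
cv2.imwrite('pics/sh.png',a[:,:,::-1])
E
```

```text
[0.6224 0.0086 0.0613] [-3.1416  0.0024 -3.141 ] 0.007445977216260326 [ 0.2739  0.4846 -0.1586  0.0008 -0.9253 -1.8446]
shaft_end 0.58 [257.2, 100.1] [0.5433 0.0096 0.093 ]
seat 0.72 [18.5, 208.4] [ 0.6246 -0.2151  0.058 ]
drive 0.6 [255.6, 101.8] [0.5431 0.0088 0.    ]
[252.5797 103.0351]
182 51
```

View pics/sh.png

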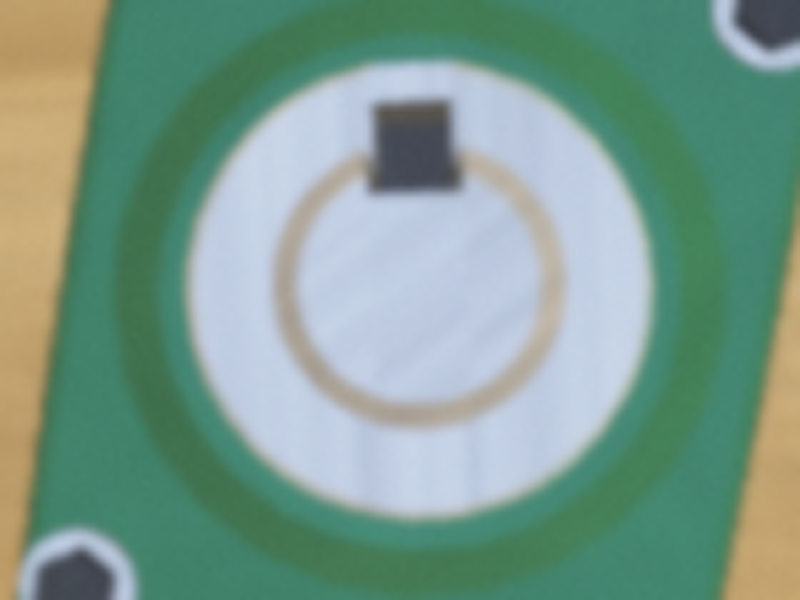

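The slot is clearly visible. Its floor edge runs from (368,193) to (462,187), the pocket's outer edge is at about y=103 from x=375 to 452, the shaft ring is centred at (421,283), and the shoulder spans (187..653, 62..520).

```bash
python3 - <<'E'
from h import *
np.set_printoptions(precision=4,suppress=True)
w=np.load('w1.npy',allow_pickle=True).item()
s=800/140
f=lambda x,y:[182+(x+.5)/s-.5,51+(y+.5)/s-.5]
A=lambda x,y,z:atz(w,f(x,y),z)
def circ(P):
    P=np.array(P)[:,:2]; x=np.linalg.lstsq(np.c_[2*P,np.ones(len(P))],(P**2).sum(1),rcond=None)[0]; return x[:2],np.sqrt(x[2]+x[:2]@x[:2])
print('shoulder',circ([A(187,285,.058),A(653,285,.058),A(420,520,.058),A(405,62,.058),A(255,123,.058),A(583,452,.058)]))
print('ring',circ([A(275,285,.089),A(567,285,.089),A(421,428,.089),A(330,175,.089),A(515,177,.089)]))
print('top',circ([A(298,280,.093),A(543,280,.093),A(421,402,.093)]))
a,b=A(368,193,.093),A(462,187,.093); print('floor',a,b,(a+b)/2,np.linalg.norm(b-a))
e=b-a; print('outward deg',np.degrees(np.arctan2(e[1],e[0]))+90, np.degrees(np.arctan2(e[1],e[0]))-90)
c,d=A(375,102,.058),A(452,102,.058); print('outer',(c+d)/2,np.linalg.norm(c-d))
# key in hand
o=r.observe(); t=o['position']; print('tcp px',proj(w,t))
h=cv2.cvtColor(w['pixels'],cv2.COLOR_RGB2HSV); m=(h[...,1]>110)&(h[...,2]>70)&(h[...,0]>8)&(h[...,0]<28)
m[:150]=0;m[:,:235]=0;m[:,276:]=0
ys,xs=np.where(m);print(ys.min() if len(ys) else None)
for y in range(190,250,3): print(y,xs[ys==y].min() if (ys==y).any() else '',xs[ys==y].max() if (ys==y).any() else '',h[y,255])
for dx in(.006,): print([proj(w,[t[0]-dx,t[1],t[2]+z]).round(1).tolist() for z in(-.006,0,.01,.02,.03,.04)])
E
```

```text
shoulder (array([0.5434, 0.0083]), np.float64(0.02789165365345211))
ring (array([0.5435, 0.0085]), np.float64(0.014678151992355148))
top (array([0.5431, 0.0085]), np.float64(0.012088650340477689))
floor [0.5343 0.0033 0.093 ] [0.5337 0.0125 0.093 ] [0.534  0.0079 0.093 ] 0.009250275898664461
outward deg 183.72522784175516 3.7252278417551423
outer [0.5207 0.0076 0.058 ] 0.009105407543718668
tcp px [255.6061 212.3276]
191
190   [ 19 100 201]
193   [ 19 102 203]
196 271 275 [ 19 103 201]
199 260 275 [ 19 108 194]
202 235 275 [ 18 113 187]
205 235 275 [ 17 130 161]
208 235 275 [ 16 179 120]
211 235 275 [ 15 182 118]
214 235 275 [ 16 182 119]
217 235 275 [ 16 181 120]
220 240 270 [ 16 181 120]
223 249 261 [ 16 180 119]
226 249 261 [ 16 182 119]
229 249 261 [ 16 182 119]
232 249 261 [ 16 184 119]
235 248 262 [ 16 181 163]
238 248 262 [ 17 178 203]
241 248 262 [ 21 153 231]
244 248 262 [ 21 152 231]
247 248 262 [ 21 153 230]
[[255.6, 201.8], [255.6, 204.5], [255.6, 209.3], [255.7, 214.5], [255.7, 220.2], [255.7, 226.6]]
```

```bash
python3 - <<'E'
from h import *
np.set_printoptions(precision=4,suppress=True,linewidth=160)
w=np.load('w1.npy',allow_pickle=True).item(); t=np.array([.6224,.0086,.0613])
g=w['pixels'][:,252:259].mean(1)
for y in range(200,266): print(y,g[y].astype(int).tolist(),end=' ')
print()
for a in(-.002,-.001,0,.001):
  print(a,[round(proj(w,[t[0]-a-x,t[1],t[2]+z])[1],1) for x,z in((.0045,-.0057),(.006,-.0027),(.006,.0493),(.0045,.0523),(-.0045,.0523),(-.006,.0493))])
E
```

```text
200 [192, 159, 110] 201 [189, 157, 107] 202 [186, 153, 104] 203 [184, 151, 101] 204 [178, 144, 95] 205 [161, 126, 79] 206 [136, 98, 53] 207 [122, 82, 37] 208 [119, 79, 35] 209 [119, 79, 34] 210 [118, 78, 34] 211 [119, 79, 34] 212 [119, 79, 35] 213 [119, 79, 34] 214 [119, 79, 34] 215 [118, 79, 34] 216 [118, 79, 34] 217 [119, 79, 34] 218 [119, 79, 34] 219 [119, 79, 34] 220 [119, 79, 34] 221 [118, 79, 34] 222 [118, 78, 34] 223 [119, 79, 34] 224 [119, 79, 35] 225 [119, 79, 34] 226 [119, 79, 34] 227 [119, 79, 34] 228 [119, 79, 34] 229 [119, 79, 34] 230 [119, 79, 34] 231 [119, 79, 34] 232 [119, 79, 34] 233 [121, 81, 35] 234 [135, 90, 39] 235 [163, 110, 47] 236 [188, 128, 55] 237 [198, 136, 58] 238 [202, 141, 60] 239 [210, 152, 68] 240 [223, 172, 81] 241 [229, 185, 89] 242 [230, 187, 91] 243 [230, 187, 91] 244 [229, 187, 91] 245 [229, 186, 91] 246 [229, 187, 91] 247 [229, 186, 91] 248 [228, 186, 90] 249 [228, 185, 90] 250 [227, 183, 89] 251 [221, 177, 86] 252 [193, 151, 75] 253 [127, 99, 54] 254 [66, 56, 43] 255 [52, 48, 45] 256 [57, 54, 51] 257 [64, 60, 57] 258 [71, 67, 63] 259 [77, 72, 68] 260 [82, 77, 73] 261 [86, 80, 77] 262 [91, 85, 81] 263 [96, 90, 85] 264 [101, 94, 89] 265 [104, 97, 92] 
-0.002 [np.float64(206.9), np.float64(206.3), np.float64(236.8), np.float64(241.5), np.float64(255.6), np.float64(255.4)]
-0.001 [np.float64(205.6), np.float64(205.0), np.float64(235.2), np.float64(239.9), np.float64(254.1), np.float64(253.9)]
0 [np.float64(204.3), np.float64(203.7), np.float64(233.6), np.float64(238.3), np.float64(252.6), np.float64(252.4)]
0.001 [np.float64(203.0), np.float64(202.4), np.float64(232.0), np.float64(236.7), np.float64(251.0), np.float64(250.9)]
```

>>> step_arm --targets '[0, 0, -0.03, 0, 0, 0, 0, 0, -0.055, 0, 0, 0, 0.03, 0, -0.055, 0, 0, -0.02, 0.07, -0.001, -0.055, 0, 0, -0.04, 0.096, -0.001, -0.055, 0, 0, -0.052, 0.096, -0.001, -0.055, 0, 0, -0.052, 0.096, -0.001, -0.055, 0, 0, -0.052, 0.096, -0.001, -0.055, 0, 0, -0.052]'

```text
time: 17.02
position: [0.5264, 0.0076, 0.1148]
tcp_rot: [3.142, 0.001, -3.09]
force: [0.3, 0.5, -0.4]
opening: 0.0076
gripper_force: 30.0
```

```bash
cat > e.py <<'E'
from h import *
np.set_printoptions(precision=4,suppress=True)
o=r.observe(); w=cam('wrist'); o=r.observe(); t=o['position'];y=o['tcp_rot'][2]
u=np.array([np.cos(y),np.sin(y),0]);v=np.array([np.sin(y),-np.cos(y),0])
S=np.array([.5434,.0084,0]); sl=np.array([np.cos(np.radians(183)),np.sin(np.radians(183)),0])
K=t-.001*u; K[2]=0; g=S+.016*sl-K
print(t,o['tcp_rot'],o['opening'],o['force'],o['time']); print('to go tool x,y',g@u,g@v,'turn(world)',(np.radians(183)-y+np.pi)%(2*np.pi)-np.pi)
for n,p in(('shaft c',[*S[:2],.093]),('slot outer',[*(S+.023*sl)[:2],.058]),('key bot',[*K[:2],t[2]-.0057])): print(n,proj(w,p))
p=proj(w,[*K[:2],.093]); x0,y0=int(p[0])-60,int(p[1])-60; print(x0,y0)
a=cv2.resize(w['pixels'][y0:y0+90,x0:x0+120],(800,600),interpolation=cv2.INTER_CUBIC)
cv2.imwrite('pics/in.png',a[:,:,::-1])
E
python3 e.py
```

```text
[0.5262 0.0075 0.1146] [-3.1416  0.0002 -3.09  ] 0.007603855804314365 [-0.0397 -0.5393  0.1407] 17.075
to go tool x,y -0.0002651296856364475 -4.354615509520255e-05 turn(world) 0.0007440170429902082
shaft c [255.2279 222.9351]
slot outer [255.2087 184.356 ]
key bot [255.2751 210.93  ]
195 144
```

View pics/in.png

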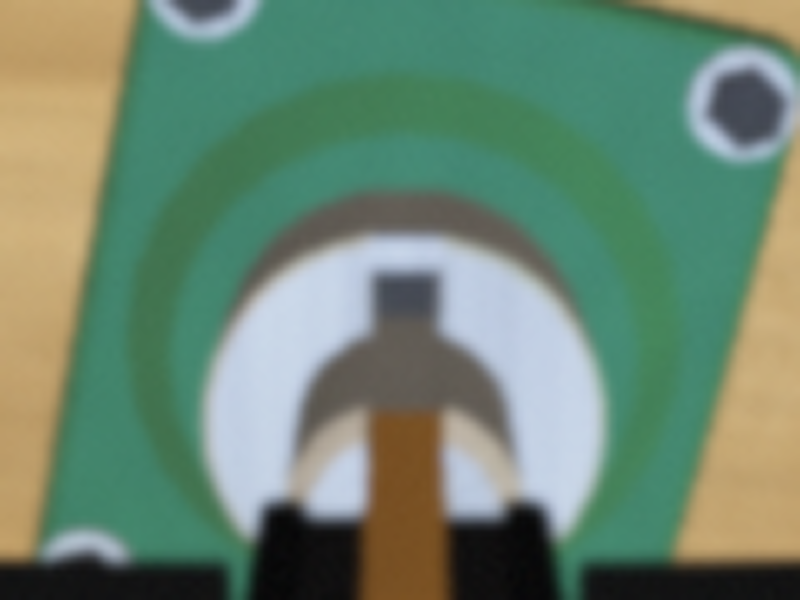

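The view shows the key (x≈406) centred on the slot and pocket (x≈406) and square with it. I descend gently.

>>> step_arm --targets '[0, 0, 0.008, 0, 0, 0, 0, 0, 0.014, 0, 0, 0, 0, 0, 0.018, 0, 0, 0, 0, 0, 0.022, 0, 0, 0, 0, 0, 0.026, 0, 0, 0, 0, 0, 0.026, 0, 0, 0]'

```text
time: 17.82
position: [0.5251, 0.0074, 0.0884]
tcp_rot: [-3.141, -0.001, -3.09]
force: [0.4, 0.9, -1.0]
opening: 0.0075
gripper_force: 30.0
```

>>> step_arm --targets '[0, 0, 0.005, 0, 0, 0, 0, 0, 0.01, 0, 0, 0, 0, 0, 0.015, 0, 0, 0, 0, 0, 0.02, 0, 0, 0, 0, 0, 0.023, 0, 0, 0, 0, 0, 0.023, 0, 0, 0]'

```text
time: 18.58
position: [0.5252, 0.0074, 0.0655]
tcp_rot: [-3.141, -0.001, -3.09]
force: [0.4, -0.4, 0.1]
opening: 0.0075
gripper_force: 30.0
```

>>> step_arm --targets '[0, 0, 0.002, 0, 0, 0, 0, 0, 0.004, 0, 0, 0, 0, 0, 0.006, 0, 0, 0, 0, 0, 0.006, 0, 0, 0]'

```text
time: 19.08
position: [0.5252, 0.0074, 0.0596]
tcp_rot: [-3.141, -0.0, -3.09]
force: [-0.1, -1.0, -0.8]
opening: 0.0072
gripper_force: 30.0
```

>>> step_arm --targets '[0, 0, 0, 0, 0, 0, 0, 0, 0, 0, 0, 0, 0, 0, 0, 0, 0, 0, 0, 0, 0, 0, 0, 0]' --gripper 210

```text
time: 19.58
position: [0.5254, 0.0074, 0.0598]
tcp_rot: [-3.142, 0.0, -3.09]
force: [-0.0, 0.4, -0.6]
opening: 0.015
gripper_force: 0.0
```

>>> step_arm --targets '[0, 0, -0.02, 0, 0, 0, 0, 0, -0.05, 0, 0, 0, 0, 0, -0.06, 0, 0, 0, 0, 0, -0.06, 0, 0, 0]'

```text
time: 20.08
position: [0.5254, 0.0076, 0.12]
tcp_rot: [3.141, 0.001, -3.09]
force: [0.1, -0.2, -0.3]
opening: 0.0157
gripper_force: 0.0
```

```bash
cat > f.py <<'E'
from h import *
np.set_printoptions(precision=4,suppress=True)
w=cam('wrist'); o=r.observe(); t=o['position'];print(t,o['opening'])
S=np.array([.5434,.0084,0]); sl=np.array([np.cos(np.radians(183)),np.sin(np.radians(183)),0])
h=cv2.cvtColor(w['pixels'],cv2.COLOR_RGB2HSV); m=((h[...,1]>120)&(h[...,2]>80)&(h[...,0]>8)&(h[...,0]<28)).astype(np.uint8)
for zt in(.09,.095,.1,.11): print(zt,[proj(w,[*(S+a*sl)[:2],z]).round(1).tolist() for a,z in((.022,.058),(.022,zt),(.010,zt))])
c=proj(w,[*(S+.016*sl)[:2],.09]).astype(int); n,l,st,ce=cv2.connectedComponentsWithStats(m)
for i in range(1,n):
  if st[i,4]>20 and abs(ce[i]-c).max()<40: print(st[i],ce[i])
for d in r.pinpoint(w,'key_center')[:2]: print(d)
g=w['pixels'][:,c[0]-2:c[0]+3].mean(1).astype(int)
for y in range(c[1]-30,c[1]+26): print(y,g[y].tolist(),end=' ')
np.save('f.npy',w,allow_pickle=True)
E
python3 f.py
```

```text
[0.5248 0.0074 0.1191] 0.015305252493895506
0.09 [[255.1, 184.9], [255.2, 195.2], [255.2, 209.1]]
0.095 [[255.1, 184.9], [255.2, 197.1], [255.2, 211.2]]
0.1 [[255.1, 184.9], [255.2, 199.0], [255.2, 213.3]]
0.11 [[255.1, 184.9], [255.2, 203.1], [255.2, 218.0]]
[250 185  11  23 204] [255.098  196.6961]
{'pixel': [255.9, 190.2], 'score': 0.52}
172 [86, 112, 99] 173 [94, 99, 89] 174 [97, 93, 86] 175 [98, 93, 85] 176 [98, 93, 86] 177 [102, 98, 93] 178 [120, 120, 123] 179 [155, 163, 177] 180 [185, 197, 217] 181 [196, 209, 228] 182 [193, 204, 224] 183 [177, 180, 193] 184 [148, 133, 126] 185 [127, 94, 61] 186 [121, 82, 38] 187 [120, 80, 35] 188 [120, 80, 35] 189 [120, 80, 35] 190 [120, 81, 35] 191 [124, 83, 36] 192 [137, 92, 39] 193 [166, 113, 48] 194 [194, 135, 58] 195 [210, 152, 69] 196 [221, 170, 81] 197 [228, 182, 91] 198 [230, 187, 94] 199 [230, 187, 95] 200 [229, 186, 94] 201 [229, 186, 93] 202 [228, 185, 93] 203 [227, 184, 92] 204 [227, 183, 92] 205 [223, 178, 91] 206 [200, 158, 85] 207 [154, 124, 80] 208 [113, 99, 81] 209 [100, 95, 88] 210 [113, 113, 114] 211 [148, 155, 169] 212 [180, 192, 212] 213 [191, 205, 225] 214 [193, 206, 226] 215 [191, 205, 225] 216 [191, 205, 225] 217 [192, 206, 225] 218 [193, 206, 226] 219 [194, 208, 226] 220 [194, 208, 227] 221 [193, 207, 226] 222 [192, 206, 225] 223 [192, 205, 224] 224 [190, 204, 222] 225 [190, 203, 222] 226 [190, 203, 221] 227 [188, 202, 220]
```

The key is fully home: its front face starts at row 184.5, its top edge is at 196 and its back at 207, all as predicted for a top at z=0.090. Next is the pulley.

>>> step_arm --targets '[0, -0.055, 0, 0, 0, 0, -0.005, -0.11, 0, 0, 0, 0, -0.01, -0.165, 0, 0, 0, 0, -0.015, -0.216, 0, 0, 0, 0, -0.015, -0.216, 0, 0, 0, 0, -0.015, -0.216, 0, 0, 0, 0, -0.015, -0.216, 0, 0, 0, 0]' --gripper 0

```text
time: 21.05
position: [0.5512, -0.2064, 0.1193]
tcp_rot: [3.141, -0.001, -3.088]
force: [-0.2, 0.3, 0.0]
opening: 0.0774
gripper_force: 0.0
```

```bash
python3 - <<'E'
from h import *
np.set_printoptions(precision=4,suppress=True)
w=cam('wrist'); o=r.observe(); print(o['position'],o['tcp_rot'],o['opening'],o['time'],o['joint_pos'])
np.save('p.npy',w,allow_pickle=True)
for q,z in(('pulley_center',.017),('pulley',0)):
    for d in r.pinpoint(w,q)[:1]: print(q,d['score'],d['pixel'],atz(w,d['pixel'],z))
d=r.outline_of(w,'pulley')[0]; print(d['score'],d['pixel'])
p=np.array(d['pixel']).astype(int); x0,y0=p[0]-74,p[1]-55; print(x0,y0)
a=cv2.resize(w['pixels'][max(y0,0):y0+111,x0:x0+148],(800,600),interpolation=cv2.INTER_CUBIC)
cv2.imwrite('pics/p.png',a[:,:,::-1])
E
```

```text
[ 0.5514 -0.2063  0.1196] [ 3.1414 -0.0005 -3.0881] 0.08099481786910395 21.1 [-0.0833  0.3754 -0.1742 -0.0002 -1.0218 -1.434 ]
pulley_center 0.58 [257.2, 104.7] [ 0.4739 -0.2086  0.017 ]
pulley 0.79 [260.3, 107.0] [ 0.4761 -0.2051  0.    ]
0.6 [274.8, 109.0]
200 54
```

View pics/p.png

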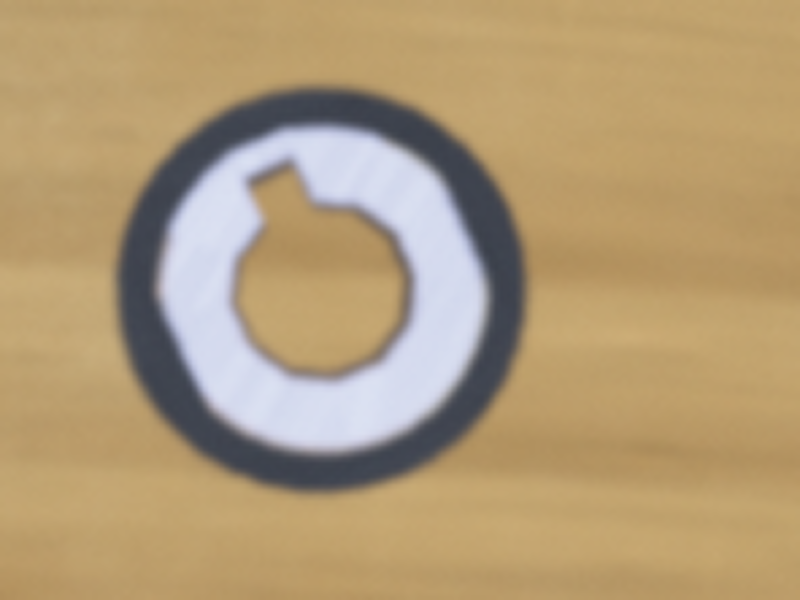

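The pulley's keyway points up-left, with outer corners (248,182) and (292,160). The bore centre is (323,290), and the flats run (447,183)–(488,292) and (158,292)–(207,405).

```bash
python3 - <<'E'
from h import *
np.set_printoptions(precision=4,suppress=True)
w=np.load('p.npy',allow_pickle=True).item(); s=800/148
A=lambda x,y,z=.034:atz(w,[200+(x+.5)/s-.5,54+(y+.5)/s-.5],z)[:2]
def circ(P):
    P=np.array(P); x=np.linalg.lstsq(np.c_[2*P,np.ones(len(P))],(P**2).sum(1),rcond=None)[0]; return x[:2],np.sqrt(x[2]+x[:2]@x[:2])
b=circ([A(235,290),A(410,290),A(327,377),A(290,373),A(390,240),A(358,208),A(255,338)]); print('bore',b)
rim=circ([A(118,290,.016),A(526,290,.016),A(322,490,.016),A(322,88,.016)]); print('rim',rim)
bo=circ([A(322,125),A(322,453),A(420,425),A(235,145)]);print('boss',bo)
ang=lambda a,b:np.degrees(np.arctan2(*(b-a)[::-1]))%360
k=(A(248,182)+A(292,160))/2; c=bo[0]
print('keyway',ang(b[0],k),ang(rim[0],k),'flats',ang(A(488,292),A(447,183)),ang(A(207,405),A(158,292)),'sides',ang(A(313,203),A(292,160)),ang(A(264,222),A(248,182)),'outer',ang(A(248,182),A(292,160)), np.linalg.norm(k-b[0]))
f1=(A(488,292)+A(447,183))/2;f2=(A(207,405)+A(158,292))/2;print('flat mid',(f1+f2)/2,np.linalg.norm(f1-f2))
o=r.observe(); t=o['position'];y=o['tcp_rot'][2];u=np.array([np.cos(y),np.sin(y)]);v=np.array([np.sin(y),-np.cos(y)])
m=(b[0]+rim[0]+bo[0])/3; d=m-t[:2];print(t,'target',m,'tool',d@u,d@v)
E
```

```text
bore (array([ 0.4764, -0.2065]), np.float64(0.015423860623274426))
rim (array([ 0.4762, -0.2064]), np.float64(0.03840517087981395))
boss (array([ 0.4762, -0.2067]), np.float64(0.0296942036128357))
keyway 206.6353508378184 207.1273606278592 flats 204.00875346820882 205.82899911408825 sides 208.59352608151963 204.3492945072676 outer 119.93120047243518 0.023299818909514134
flat mid [ 0.4767 -0.2062] 0.05426745053601603
[ 0.5516 -0.2066  0.1199] target [ 0.4763 -0.2066] tool 0.0751967973653181 0.004021530285187547
```

>>> step_arm --targets '[0.03, 0.002, 0.01, 0, 0, -0.14, 0.06, 0.004, 0.03, 0, 0, -0.28, 0.075, 0.004, 0.06, 0, 0, -0.405, 0.075, 0.004, 0.09, 0, 0, -0.405, 0.075, 0.004, 0.11, 0, 0, -0.405, 0.075, 0.004, 0.12, 0, 0, -0.405, 0.075, 0.004, 0.128, 0, 0, -0.405, 0.075, 0.004, 0.134, 0, 0, -0.405, 0.075, 0.004, 0.134, 0, 0, -0.405, 0.075, 0.004, 0.134, 0, 0, -0.405]'

```text
time: 22.5
position: [0.4768, -0.2075, -0.0138]
tcp_rot: [-3.141, 0.001, -2.685]
force: [-0.5, 0.2, 0.0]
opening: 0.0873
gripper_force: 0.0
```

```bash
python3 - <<'E'
from h import *
np.set_printoptions(precision=4,suppress=True)
o=r.observe(); print(o['position'],np.degrees(o['tcp_rot']),o['opening'],o['force'])
E
```

```text
[ 0.4768 -0.2075 -0.0138] [-179.968     0.0425 -153.8232] 0.08732110334049485 [-0.4916  0.203   0.0457]
```

>>> step_arm --targets '[0, 0, 0.002, 0, 0, 0, 0, 0, 0.002, 0, 0, 0, 0, 0, 0.002, 0, 0, 0, 0, 0, 0.002, 0, 0, 0, 0, 0, 0.002, 0, 0, 0, 0, 0, 0.002, 0, 0, 0, 0, 0, 0.002, 0, 0, 0]' --gripper 255

```text
time: 23.38
position: [0.4763, -0.2073, -0.0162]
tcp_rot: [3.141, -0.0, -2.685]
force: [-0.3, 1.2, 0.8]
opening: 0.0536
gripper_force: 30.0
```

>>> step_arm --targets '[0, 0, -0.005, 0, 0, 0, 0, 0, -0.02, 0, 0, 0, 0, 0, -0.05, 0, 0, 0, 0, 0, -0.09, 0, 0, 0, -0.03, 0.033, -0.115, 0, 0, 0.08, -0.06, 0.066, -0.118, 0, 0, 0.16, -0.09, 0.099, -0.118, 0, 0, 0.24, -0.12, 0.13, -0.118, 0, 0, 0.32, -0.145, 0.153, -0.118, 0, 0, 0.405, -0.1554, 0.1639, -0.118, 0, 0, 0.405, -0.1554, 0.1639, -0.118, 0, 0, 0.405, -0.1554, 0.1639, -0.118, 0, 0, 0.405]'

```text
time: 24.88
position: [0.5428, 0.0074, 0.1018]
tcp_rot: [-3.141, -0.001, -3.09]
force: [0.2, 0.1, -4.1]
opening: 0.0537
gripper_force: 30.0
```

```bash
cat > g.py <<'E'
from h import *
np.set_printoptions(precision=4,suppress=True)
w=cam('wrist');np.save('g.npy',w,allow_pickle=True); o=r.observe(); t=o['position'];y=o['tcp_rot'][2]
u=np.array([np.cos(y),np.sin(y)]);v=np.array([np.sin(y),-np.cos(y)])
print(t,o['tcp_rot'],o['opening'],o['force'],o['time']); g=np.array([.5434,.0084])-t[:2]
print('to go tool',g@u,g@v,'turn world',(np.radians(183)-y+np.pi)%(2*np.pi)-np.pi)
E
python3 g.py
```

```text
[0.5429 0.0072 0.1017] [-3.1414 -0.0008 -3.0907] 0.05368122490272716 [ 0.396  -0.8894 -3.7894] 24.925
to go tool -0.0005863357025546198 0.0011417530779978147 turn world 0.001438217579156742
```

>>> step_arm --targets '[0, 0.001, 0.01, 0, 0, 0, 0, 0.001, 0.02, 0, 0, 0, 0, 0.001, 0.02, 0, 0, 0, 0, 0.001, 0.02, 0, 0, 0]'

```text
time: 25.42
position: [0.5436, 0.0091, 0.0816]
tcp_rot: [-3.141, -0.0, -3.09]
force: [0.5, 0.1, -4.1]
opening: 0.0537
gripper_force: 30.0
```

```bash
python3 g.py
```

```text
[0.5438 0.0092 0.0819] [-3.1415  0.0003 -3.0897] 0.05387383533753034 [-0.1634  0.4473 -2.9503] 25.475
to go tool 0.00041354199823623696 -0.000823657101655826 turn world 0.0004349771276483949
```

>>> step_arm --targets '[0, -0.0004, 0.002, 0, 0, 0, 0, -0.0004, 0.004, 0, 0, 0, 0, -0.0004, 0.006, 0, 0, 0, 0, -0.0004, 0.0075, 0, 0, 0, 0, -0.0004, 0.0075, 0, 0, 0]'

```text
time: 26.1
position: [0.5434, 0.0088, 0.0741]
tcp_rot: [-3.142, -0.0, -3.09]
force: [-0.0, 1.0, -4.2]
opening: 0.0537
gripper_force: 30.0
```

>>> step_arm --targets '[0, 0, 0.001, 0, 0, 0, 0, 0, 0.002, 0, 0, 0, 0, 0, 0.003, 0, 0, 0, 0, 0, 0.004, 0, 0, 0, 0, 0, 0.004, 0, 0, 0]'

```text
time: 26.72
position: [0.5435, 0.0089, 0.0701]
tcp_rot: [-3.142, -0.0, -3.09]
force: [0.2, -0.5, -4.0]
opening: 0.0539
gripper_force: 30.0
```

>>> step_arm --targets '[0, 0, 0.0015, 0, 0, 0, 0, 0, 0.003, 0, 0, 0, 0, 0, 0.0045, 0, 0, 0, 0, 0, 0.006, 0, 0, 0, 0, 0, 0.006, 0, 0, 0]'

```text
time: 27.35
position: [0.5434, 0.0088, 0.0641]
tcp_rot: [-3.142, -0.0, -3.09]
force: [-0.0, -0.0, -5.1]
opening: 0.0538
gripper_force: 30.0
```

Passing freely over shaft and key; next, most of the remaining 22 mm.

>>> step_arm --targets '[0, 0, 0.002, 0, 0, 0, 0, 0, 0.004, 0, 0, 0, 0, 0, 0.006, 0, 0, 0, 0, 0, 0.008, 0, 0, 0, 0, 0, 0.01, 0, 0, 0, 0, 0, 0.012, 0, 0, 0, 0, 0, 0.012, 0, 0, 0]'

```text
time: 28.22
position: [0.5434, 0.0088, 0.052]
tcp_rot: [-3.141, -0.0, -3.09]
force: [-0.1, 0.0, -3.4]
opening: 0.0533
gripper_force: 30.0
```

>>> step_arm --targets '[0, 0, 0.0015, 0, 0, 0, 0, 0, 0.003, 0, 0, 0, 0, 0, 0.0045, 0, 0, 0, 0, 0, 0.006, 0, 0, 0, 0, 0, 0.0075, 0, 0, 0, 0, 0, 0.0075, 0, 0, 0]'

```text
time: 28.98
position: [0.5434, 0.0088, 0.0446]
tcp_rot: [-3.142, -0.0, -3.09]
force: [-1.1, 0.4, -3.8]
opening: 0.0535
gripper_force: 30.0
```

>>> step_arm --targets '[0, 0, 0.001, 0, 0, 0, 0, 0, 0.002, 0, 0, 0, 0, 0, 0.0025, 0, 0, 0, 0, 0, 0.0025, 0, 0, 0]'

```text
time: 29.48
position: [0.5435, 0.0089, 0.0422]
tcp_rot: [-3.142, -0.0, -3.09]
force: [0.5, -0.1, -2.1]
opening: 0.0534
gripper_force: 30.0
```

>>> step_arm --targets '[0, 0, 0.0005, 0, 0, 0, 0, 0, 0.0008, 0, 0, 0, 0, 0, 0.0008, 0, 0, 0]'

```text
time: 29.85
position: [0.5436, 0.0089, 0.0418]
tcp_rot: [-3.142, 0.0, -3.09]
force: [-1.5, 0.9, -1.6]
opening: 0.0537
gripper_force: 30.0
```

>>> step_arm --targets '[0, 0, 0, 0, 0, 0, 0, 0, 0, 0, 0, 0, 0, 0, 0, 0, 0, 0, 0, 0, 0, 0, 0, 0, 0, 0, -0.01, 0, 0, 0, 0, 0, -0.03, 0, 0, 0, 0, 0, -0.06, 0, 0, 0, 0, 0, -0.09, 0, 0, 0, -0.08, 0, -0.09, 0, 0, 0, -0.08, 0, -0.09, 0, 0, 0, -0.08, 0, -0.09, 0, 0, 0, -0.08, 0, -0.09, 0, 0, 0]' --gripper 0

```text
time: 31.35
position: [0.6226, 0.0129, 0.1316]
tcp_rot: [-3.142, -0.001, -3.09]
force: [0.8, -1.4, -0.2]
opening: 0.0875
gripper_force: 0.0
```

```bash
python3 - <<'E'
from h import *
np.set_printoptions(precision=4,suppress=True)
w=cam('wrist'); o=r.observe(); t=o['position'];print(t,o['opening'],o['force'],o['time'])
px=w['pixels'].astype(int)
S=np.array([.5434,.0084])
# radial profile: find rim outer edge (dark->green) and boss edge along many directions at assumed heights
g=cv2.cvtColor(w['pixels'],cv2.COLOR_RGB2GRAY).astype(float)
def edge(z,r0,r1,bright_in):
    P=[]
    for th in np.radians(np.arange(0,360,6)):
        rr=np.arange(r0,r1,.0002); pp=np.array([proj(w,[S[0]+q*np.cos(th),S[1]+q*np.sin(th),z]) for q in rr]).astype(np.float32)
        if pp[:,1].max()>185: continue
        s=cv2.remap(g.astype(np.float32),pp[None,:,0],pp[None,:,1],cv2.INTER_LINEAR)[0]; d=np.gradient(cv2.GaussianBlur(s[None],(9,1),2)[0])*(-1 if bright_in else 1)
        i=d.argmax(); P.append([rr[i]*np.cos(th),rr[i]*np.sin(th)])
    P=np.array(P); x=np.linalg.lstsq(np.c_[2*P,np.ones(len(P))],(P**2).sum(1),rcond=None)[0]
    return len(P),x[:2],np.sqrt(x[2]+x[:2]@x[:2])
print('boss',edge(.092,.026,.034,True)); print('rim',edge(.074,.034,.044,False))
for dz in(0,.003,.006): print(dz,'boss',edge(.092+dz,.026,.034,True))
h=cv2.cvtColor(w['pixels'],cv2.COLOR_RGB2HSV); m=((h[...,1]>110)&(h[...,0]>8)&(h[...,0]<28)&(h[...,2]>80))
p=proj(w,[*S,.092]);
sub=m[int(p[1])-35:int(p[1])+35,int(p[0])-30:int(p[0])+30].astype(np.uint8);n,l,st,ce=cv2.connectedComponentsWithStats(sub)
for i in range(1,n):
  if st[i,4]>10:
    q=ce[i]+[int(p[0])-30,int(p[1])-35]; k=atz(w,q,.09)[:2]-S; print('brass',st[i],q,k,np.hypot(*k),np.degrees(np.arctan2(k[1],k[0]))%360)
E
```

```text
[0.6226 0.0129 0.1318] 0.08718113966120254 [-0.233   0.1877 -0.2173] 31.4
boss (60, array([0.0004, 0.0004]), np.float64(0.02883186309544819))
rim (60, array([0.0004, 0.0001]), np.float64(0.03936817374082248))
0 boss (60, array([0.0004, 0.0004]), np.float64(0.02883186309544819))
0.003 boss (60, array([0.0004, 0.0004]), np.float64(0.02847808594296401))
0.006 boss (60, array([0.0005, 0.0004]), np.float64(0.02814119663009498))
brass [ 26   9  10  15 137] [254.854  82.   ] [-0.0161 -0.0008] 0.01608463462480301 183.01270569061575
```

```bash
python3 -c "
from workcell import r
print(r.close_job())"
```

```text
the job is handed in; nothing more can be done
None
```

I put the key in the shaft's slot and the pulley on the shoulder with its keyway on the key, then let go and handed the job in at about 31 s; the last view fits both fully home, within 0.6 mm of the axis, but hand-in returned no verdict.

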